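# Load the brush carrier and slide its two keepers over the studs

## Robot

A 6-joint arm with a two-finger parallel gripper is mounted at the origin on a cart in front of the work surface, level with it; the furniture and walls round the work are solid. World frame = base frame: x ahead of the robot, y to its left, z up, the work surface at z = 0. Lengths are in mm, angles in degrees, forces in N, time in s.
With the tool pointing down it reaches from about 350 to 850 mm from the base axis. Payload 8.1 kg.
Tool frame: the origin (TCP) lies midway between the tips of the shut fingers; the grasp point (between the pads) lies 19 mm behind it; z points along the fingers, y is the line along which they close (so a half turn about z gives the same grasp; the last joint's range is limited). The gripper opens to 85 mm and grips with 20 to 120 N. Pads are 22 mm wide; open, the fingers measure 114 mm over their backs; the gripper's body (76 mm by 85 mm) begins 54 mm behind the grasp point. The pads swing forward as they close: fully open they stand 13 mm farther back than shut.
Start: joints at [-69.007, 7.471, 85.268, -0, 87.261, -4.893], TCP at [261.971, -539.793, 231.292] pointing down, gripper open.
Joint ranges: [-169.43, 169.43], [-51.17, 129.36], [1.28, 143.12], [-76.62, 256.62], [0, 156.53], [-152.29, 152.29]. Speed limits (degrees/s): [136.94, 136.94, 159.86, 180, 180, 180].

## Interface

Orientations are given as [roll, pitch, yaw] about the fixed x, y, z axes, in that order (R = Rz(yaw) Ry(pitch) Rx(roll)).
In Python, from bench import r gives the robot as it stands. The module is installed in compiled form; this text tells all that it offers.
- The arm moves only by the tool jog_arm, never from a script. Its argument "rows" is a list of rows, each a list of 2 entries, a list of its own where there are three numbers: the shift along the tool's x, y, z in mm, then the turn, a rotation vector about the tool's x, y, z in rad. A call has 1 to 10 rows; each row is the pose to reach, as a shift and turn from the pose commanded when the call began, along the tool's axes at that moment; what a row does not reach only later rows make up. A row lasts 1/10 s, in which the tool goes at most 50 mm and 8.59 degrees, less where a joint would pass 70% of its speed; a pose out of reach is approached as far as the arm can. A call with a gripper value outside its range is refused whole. "grip" is the finger opening in mm, from 0 to 85.4, set as the call begins (left out, the last holds). The fingers move at their own pace and stop on an object; "force" is the grip in N (left out, the last holds). Time passes only in rows, so rows that repeat a pose let the fingers close. It gives the time, the measured TCP pose, the force, the opening and the grip force at its end, in the units of the state.
- r.sense(): the state, without advancing time (a new reading comes with each control period).
- r.snapshot(name): name is "scene" or "top"; returns (picture, depth): 420x560x3 uint8, blue, green, red; 420x560 float32, mm along the optical axis (not along the pixel's ray), 0 where there is no reading.
- r.camera_params(name): a dict with "fx", "fy", "cx", "cy" (pixels), "dist_coeffs" ([k1, k2, p1, p2, k3] as OpenCV has them; the pictures are not rectified), "pose" (4x4, takes a point from camera to world coordinates). Camera axes: x right, y down, z forward; pixel columns grow to the right and rows downward; lengths in mm; the calibration is good to about 2 mm. A picture is of the moment at which its call begins. camera_params takes no time and is no camera call.
- r.hand_in(): hands the job in; it is judged then, once.
The state is a dict: "time": time; "joint_pos": joint angles; "qd": joint speeds; "joint_efforts": joint torques, N m; "tool_pos": TCP position; "tcp_rot": TCP orientation; "ft_force": force on the tool from outside, world axes, zero at the start; "wrist_torque": the same for the moment, N m; "finger_gap": finger opening in mm; "grip_force": force on a finger pad.
Only numpy, scipy, OpenCV 4.12 (cv2) and the standard library are available. Lean on these libraries where they do the work, as an engineer would, in place of code of your own. Each camera call takes 0.05 s, during which the arm holds its last target. There are 200 camera calls.

## Task

Pack the brush carrier: lay every brush flat in a notch of its own, handle in the notches of the thick bar and the comb, with all bristle ends pointing away from you. Then close both bays: set each keeper plate on the stud tops just in front of its place, slide it away from you under the hook lips and feel for its holes dropping over the studs, so that it lies flush on the bar. Leave the solvent bottle and the pot where they are.

Things in the scene. Friction and masses are not known exactly. Their poses are not given: they have to be found in the camera images.
- carrier: Wooden brush carrier, fixed 8.5 mm over the bench on a flat pad: base board 235 x 290 x 8 mm; across it a thick keeper bar near the robot and a thin comb beyond. Four notches cut both: two make the left bay, two the right. Origin at the underside, 17.5 mm nearer the robot than the board's centre; x runs away from the robot along the brushes, y to the left
- comb (a point): Middle of the comb's top, 58 mm beyond the carrier's origin, 24 mm over the carrier's underside. The comb is 8 mm deep; like the bar it is cut by the four notches, 24 mm wide, down to the base board. Between bar and comb (carrier x from -11 to +54 mm) the board is open over its whole width, with room for fingers. Axes as the carrier's
- notch_0 (a point): On the centre line of a notch (carrier y +96 mm), on the base board 8 mm over the carrier's underside, 34 mm beyond the carrier's origin: the origin of a brush laid in this notch should lie here. Axes as the carrier's
- notch_1 (a point): On the centre line of a notch (carrier y +46 mm), on the base board 8 mm over the carrier's underside, 34 mm beyond the carrier's origin: the origin of a brush laid in this notch should lie here. Axes as the carrier's
- notch_2 (a point): On the centre line of a notch (carrier y -46 mm), on the base board 8 mm over the carrier's underside, 34 mm beyond the carrier's origin: the origin of a brush laid in this notch should lie here. Axes as the carrier's
- notch_3 (a point): On the centre line of a notch (carrier y -96 mm), on the base board 8 mm over the carrier's underside, 34 mm beyond the carrier's origin: the origin of a brush laid in this notch should lie here. Axes as the carrier's
- seat_0 (a point): Middle of the left bay's stretch of the keeper bar's top face (bar 50 mm deep, 138 mm wide per bay), 24 mm over the carrier's underside: the origin of a seated keeper lies here. Two steel studs stand 50 mm to either side (y) of it: 10 mm in diameter, 9 mm high, tops bevelled to 7.6 mm. Axes as the carrier's
- lips_0 (a point): Midway between the robot-side edges of the left bay's two hook lips, at their underside: 44 mm over the carrier's underside, 20 mm beyond the seat. Lips 6 mm thick, 13 mm wide, at 55 to 68 mm to either side; their uprights stand 36 mm beyond the seat. A keeper comes in from the robot's side on the stud tops, 6 mm under the lips
- seat_1 (a point): Middle of the right bay's stretch of the keeper bar's top face (bar 50 mm deep, 138 mm wide per bay), 24 mm over the carrier's underside: the origin of a seated keeper lies here. Two steel studs stand 50 mm to either side (y) of it: 10 mm in diameter, 9 mm high, tops bevelled to 7.6 mm. Axes as the carrier's
- lips_1 (a point): Midway between the robot-side edges of the right bay's two hook lips, at their underside: 44 mm over the carrier's underside, 20 mm beyond the seat. Lips 6 mm thick, 13 mm wide, at 55 to 68 mm to either side; their uprights stand 36 mm beyond the seat. A keeper comes in from the robot's side on the stud tops, 6 mm under the lips
- keeper_0: Keeper: aluminium plate 64 (x) x 128 (y) x 5 mm, 130 to 210 g, with two 13 mm square holes on its y axis, 50 mm either side of the middle, and an upright black grip fin in the middle of its top, 14 mm thick (y), 36 mm long (x), 34 mm tall. Origin at the centre of its underside, z up. Both are alike, fit either bay, either way round. It starts flat on the bench, fin up
- keeper_1: Keeper: aluminium plate 64 (x) x 128 (y) x 5 mm, 130 to 210 g, with two 13 mm square holes on its y axis, 50 mm either side of the middle, and an upright black grip fin in the middle of its top, 14 mm thick (y), 36 mm long (x), 34 mm tall. Origin at the centre of its underside, z up. Both are alike, fit either bay, either way round. It starts flat on the bench, fin up
- brush_0: Flat paint brush, 196 mm long, head 32 mm wide, 13 mm thick, 35 g, lying flat on the bench. Origin under the middle of its length; its y points to the bristle end. The handle, 12 mm wide at most, reaches from the far end to 36 mm past the middle: grip it near the middle, or it swings in the grip. Face up or down makes no difference. May be absent
- head_0 (a point): Point in the head (bristle end) of brush_0, 85 mm from its origin along its y, 6 mm over its underside
- brush_1: Flat paint brush, 206 mm long, head 23 mm wide, 13 mm thick, 35 g, lying flat on the bench. Origin under the middle of its length; its y points to the bristle end. The handle, 12 mm wide at most, reaches from the far end to 36 mm past the middle: grip it near the middle, or it swings in the grip. Face up or down makes no difference. May be absent
- head_1 (a point): Point in the head (bristle end) of brush_1, 85 mm from its origin along its y, 6 mm over its underside
- brush_2: Flat paint brush, 186 mm long, head 42 mm wide, 13 mm thick, 35 g, lying flat on the bench. Origin under the middle of its length; its y points to the bristle end. The handle, 12 mm wide at most, reaches from the far end to 36 mm past the middle: grip it near the middle, or it swings in the grip. Face up or down makes no difference. May be absent
- head_2 (a point): Point in the head (bristle end) of brush_2, 85 mm from its origin along its y, 6 mm over its underside
- brush_3: Flat paint brush, 196 mm long, head 32 mm wide, 13 mm thick, 35 g, lying flat on the bench. Origin under the middle of its length; its y points to the bristle end. The handle, 12 mm wide at most, reaches from the far end to 36 mm past the middle: grip it near the middle, or it swings in the grip. Face up or down makes no difference. May be absent
- head_3 (a point): Point in the head (bristle end) of brush_3, 85 mm from its origin along its y, 6 mm over its underside
- bottle_solvent: small white solvent bottle, 62 mm in diameter, 160 mm tall; origin under its centre. Bystander
- pot_orange: small white pot with an orange lid, 58 mm in diameter, 59 mm tall; origin under its centre. Bystander
Mind the look-alikes: they are no part of the job. What is shaped like the brush_2 but purple is not meant.

How it is judged:
By the outcome, as a careful person would: the job done as asked, in the order asked, and still so for the second after the job is handed in, with the robot touching nothing.
Of brush_0, brush_1, brush_2, brush_3 only 3 to 4 are there at a start; the rules pass over those that are not, and their reading is None.
At some moment in a run one of brush_0, brush_1, brush_2, brush_3, keeper_0, keeper_1 may be knocked a few centimetres aside while the robot is not near it.
Once in a run the grip may slacken for a moment while it holds something.
It also fails if it takes over 210 s, if anything falls off the work surface, if the arm or the gripper's body presses on something with over 40 N, if the wrist force passes 120 N, or if a joint passes its speed limit or range.

## Working session

There is one attempt and no reset: what is moved stays moved. The work goes in short steps, Python scripts to look and compute and a tool call to move; the robot and the scene stay as the last step left them, time stands still between calls to the robot, and variables do not carry over. Pictures are saved under pics/ and viewed, at most 14 in all, crops included, and the job is handed in when it is done.

Besides the shell and the picture viewer there is one more tool, called after "Call:" as name([rows], argument=value, ...), one row to a line, values as JSON. jog_arm: Moves the arm, as the interface text tells. Its arguments: {"type":"object","properties":{"rows":{"type":"array"},"grip":{"type":"number"},"force":{"type":"number"}},"required":["rows"]}

```bash
mkdir -p pics
cat > h.py <<'E'
import numpy as np, cv2
from bench import r
def snap(n):
    im,d=r.snapshot(n); p=r.camera_params(n)
    K=np.array([[p['fx'],0,p['cx']],[0,p['fy'],p['cy']],[0,0,1.]]); return im,d,K,np.array(p['dist_coeffs']),np.array(p['pose'])
def ray(px,K,D,T,z):
    u=cv2.undistortPoints(np.array(px,float).reshape(-1,1,2),K,D).reshape(-1,2)
    v=np.c_[u,np.ones(len(u))]@T[:3,:3].T; o=T[:3,3]
    return o+v*((z-o[2])/v[:,2])[:,None]
def proj(P,K,D,T):
    R=T[:3,:3].T; return cv2.projectPoints(np.array(P,float).reshape(-1,3),cv2.Rodrigues(R)[0],-R@T[:3,3],K,D)[0].reshape(-1,2)
def cloud(d,K,D,T):
    h,w=d.shape; uu,vv=np.meshgrid(np.arange(w),np.arange(h))
    u=cv2.undistortPoints(np.stack([uu,vv],-1).reshape(-1,1,2).astype(float),K,D).reshape(h,w,2)
    P=np.dstack([u*d[...,None],d]); return P@T[:3,:3].T+T[:3,3]
E
python3 - <<'E'
from h import *
for n in('top','scene'):
    im,d,K,D,T=snap(n); cv2.imwrite(f'pics/{n}0.png',im); np.savez(f'{n}0.npz',im=im,d=d,K=K,D=D,T=T)
    print(n,K[0,0],T.round(2).tolist())
print({k:np.round(v,2).tolist() for k,v in r.sense().items()})
E
```

```text
top 398.8839074310219 [[0.01, -1.0, 0.08, 450.08], [-1.0, -0.01, 0.03, 15.71], [-0.03, -0.08, -1.0, 1237.04], [0.0, 0.0, 0.0, 1.0]]
scene 513.2688550673261 [[-0.57, -0.53, 0.63, -526.14], [-0.82, 0.36, -0.44, 790.55], [0.01, -0.77, -0.64, 1149.96], [0.0, 0.0, 0.0, 1.0]]
{'time': 0.1, 'joint_pos': [-69.01, 7.51, 85.32, -0.0, 87.26, -4.89], 'qd': [-0.02, -0.09, -0.09, -0.04, -0.01, -0.04], 'joint_efforts': [0.0, -57.1, -50.19, -0.0, 0.01, -0.0], 'tool_pos': [261.78, -539.33, 230.33], 'tcp_rot': [-179.91, -0.01, 25.88], 'ft_force': [-0.62, 0.67, 0.2], 'wrist_torque': [-0.02, -0.01, 0.01], 'grip_force': 0.0, 'finger_gap': 85.78}
```

View pics/top0.png

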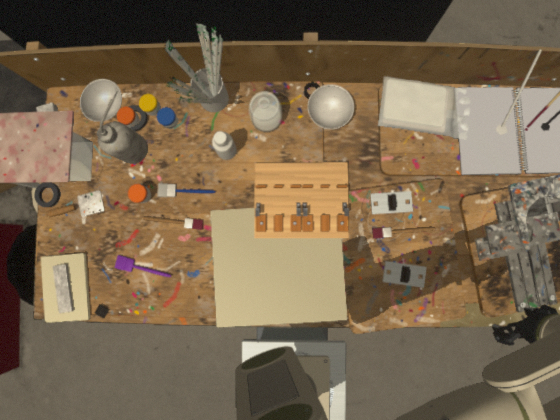

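View pics/scene0.png

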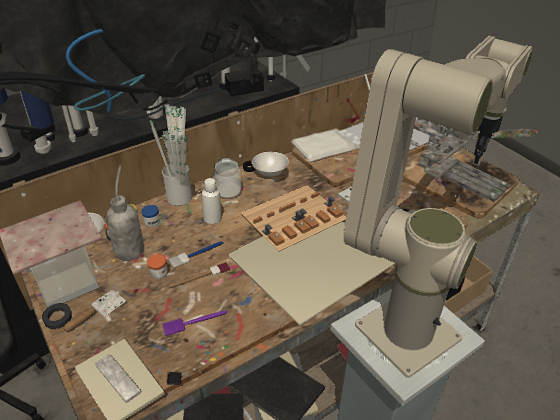

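Run:
```python
import numpy as np,cv2
im=np.load('top0.npz')['im']
a=cv2.resize(im[170:290,95:235],None,fx=4,fy=4,interpolation=2)[:, :]
b=cv2.resize(im[155:295,245:445],None,fx=4,fy=4,interpolation=2)
cv2.imwrite('pics/ca.png',a);cv2.imwrite('pics/cb.png',b)
```

```text
(no output)
```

View pics/ca.png

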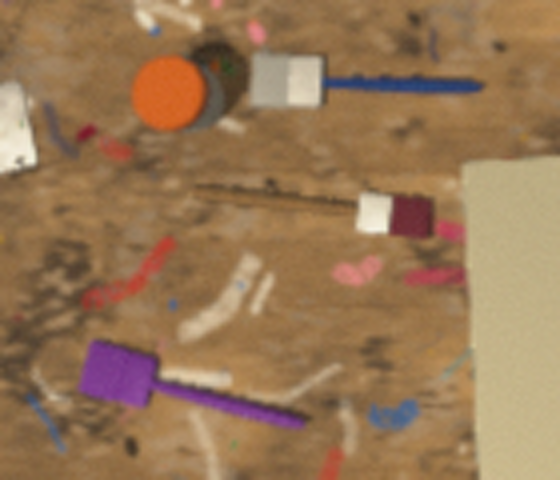

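View pics/cb.png

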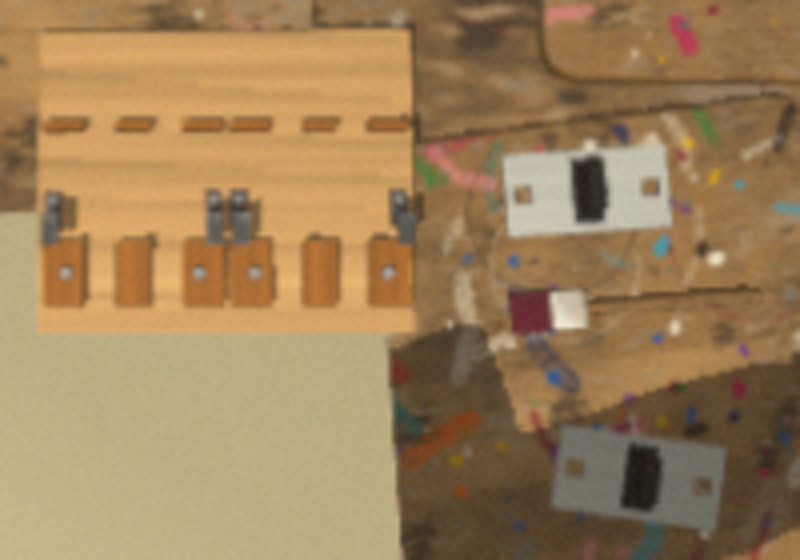

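Run:
```python
from h import *
f=np.load('top0.npz');im,d,K,D,T=[f[k] for k in('im','d','K','D','T')]
A=lambda p:(np.array(p,float)+.5)/4-.5+[95,170]
B=lambda p:(np.array(p,float)+.5)/4-.5+[245,155]
def pr(n,px,z): P=ray(px,K,D,T,z); print(n,P[:,:2].round(1).tolist()); return P[:,:2]
for n,px in(('blue',A([(252,80),(485,87)])),('mleft',A([(434,217),(197,187)])),('mright',B([(509,311),(760,288)]))):
    P=pr(n,px,8); v=P[0]-P[1]; print('  len',np.linalg.norm(v),'mid',P.mean(0).round(1),'yaw of bristle',np.degrees(np.arctan2(v[1],v[0])).round(1))
for n,c in(('kw',[(503,156),(665,145),(670,225),(509,236)]),('kg',[(562,426),(725,446),(714,529),(552,507)])):
    P=pr(n,B(c),5); e=P[1]-P[0]+P[2]-P[3]; print('  c',P.mean(0).round(1),'ang',np.degrees(np.arctan2(-e[0],-e[1])).round(2),np.linalg.norm(e)/2)
P=pr('board',B([(38,30),(411,28),(415,331),(38,331)]),16.5); print(P.mean(0))
pr('studs',B([(65,272),(200,272),(255,272),(388,272)]),41.5)
C=cloud(d,K,D,T)
for n,(u,v) in(('bar',(278,224)),('board',(300,175)),('pad',(280,280)),('kw',(380,203)),('kg',(388,274)),('bench',(410,250)),('mhead',(378,233)),('blhead',(167,190)),('mlhead',(192,223)),('bench2',(150,240)),('finw',(392,202)),('fing',(405,274))): print(n,np.median(C[v-1:v+2,u-1:u+2].reshape(-1,3),0).round(1))
s=np.degrees
```

```text
blue [[615.6, 433.0], [610.4, 246.3]]
  len 186.74617196194274 mid [613.  339.6] yaw of bristle 88.4
mleft [[508.3, 284.2], [530.4, 474.7]]
  len 191.7093190669509 mid [519.4 379.5] yaw of bristle -96.6
mright [[485.5, -237.8], [504.0, -433.4]]
  len 196.54944542042645 mid [ 494.8 -335.6] yaw of bristle 95.4
kw [[605.8, -235.1], [615.3, -362.2], [552.8, -364.7], [543.6, -239.0]]
  c [ 579.4 -300.2] ang -4.22 126.74164350672567
kg [[397.6, -278.6], [382.5, -404.9], [319.0, -395.7], [335.8, -270.4]]
  c [ 358.7 -337.4] ang 7.23 126.80654951827763
board [[701.5, 126.7], [703.9, -162.8], [469.7, -164.1], [467.7, 123.7]]
[585.70707205 -19.11540776]
studs [[511.8, 101.7], [512.5, 0.3], [512.7, -40.9], [513.3, -140.4]]
bar [508.4  50.4  32.5]
board [660.9 -16.   18.7]
pad [338.3  43.6  10.2]
kw [ 576.8 -264.7    4.4]
kg [ 3.580e+02 -2.886e+02  1.000e-01]
bench [ 431.8 -357.8   -0.8]
mhead [ 483.6 -256.2    8.3]
blhead [613.9 401.4   9.8]
mlhead [510.7 318.9   9.1]
bench2 [456.4 456.1  -1.1]
finw [ 576.8 -294.9   34.7]
fing [ 360.4 -331.8   32.5]
```

```bash
cat > plan.py <<'E'
# usage: plan.py x,y,z,yaw ... ('-' = keep): prints tool shift and turn for each call in turn; each target is one call
import sys,json,os,numpy as np
c=json.load(open('cmd.json')) if os.path.exists('cmd.json') else [261.97,-539.79,231.29,25.88]
for a in sys.argv[1:]:
    t=[c[i] if v=='-' else float(v) for i,v in enumerate(a.split(','))]
    d=np.array(t)-c; s,k=np.sin(np.radians(c[3])),np.cos(np.radians(c[3]))
    m=np.array([k*d[0]+s*d[1],s*d[0]-k*d[1],-d[2]]).round(1); w=round(-np.radians(d[3]),3)
    print(f'[[{m[0]},{m[1]},{m[2]}],[0,0,{w}]]  -> {t}')
    c=[c[0]+k*m[0]+s*m[1],c[1]+s*m[0]-k*m[1],c[2]-m[2],c[3]-np.degrees(w)]
json.dump(c,open('cmd.json','w'))
E
python3 plan.py 494.8,-335.6,100,95.4 -,-,30,- -,-,4,- -,-,120,- 602,-115.5,120,0
```

```text
[[298.6,-82.1,131.3],[0,0,-1.213]]  -> [494.8, -335.6, 100.0, 95.4]
[[0.0,0.0,70.0],[0,0,-0.0]]  -> [np.float64(494.7878199069221), np.float64(-335.5885486491635), 30.0, np.float64(95.37978054936886)]
[[0.0,0.0,26.0],[0,0,-0.0]]  -> [np.float64(494.7878199069221), np.float64(-335.5885486491635), 4.0, np.float64(95.37978054936886)]
[[0.0,0.0,-116.0],[0,0,-0.0]]  -> [np.float64(494.7878199069221), np.float64(-335.5885486491635), 120.0, np.float64(95.37978054936886)]
[[209.1,127.4,-0.0],[0,0,1.665]]  -> [602.0, -115.5, 120.0, 0.0]
```

Call:
jog_arm([
  [[298.6,-82.1,131.3],[0,0,-1.213]],
  [[298.6,-82.1,131.3],[0,0,-1.213]],
  [[298.6,-82.1,131.3],[0,0,-1.213]],
  [[298.6,-82.1,131.3],[0,0,-1.213]],
  [[298.6,-82.1,131.3],[0,0,-1.213]],
  [[298.6,-82.1,131.3],[0,0,-1.213]],
  [[298.6,-82.1,131.3],[0,0,-1.213]],
  [[298.6,-82.1,131.3],[0,0,-1.213]],
  [[298.6,-82.1,131.3],[0,0,-1.213]],
  [[298.6,-82.1,131.3],[0,0,-1.213]],
], grip=40, force=60)

```text
time: 1.1
tool_pos: [494.6, -335.7, 99.9]
tcp_rot: [-180.0, 0.0, 95.2]
ft_force: [-0.4, 0.8, 0.4]
finger_gap: 40.0
grip_force: 0.0
```

Accurate. Descend and grip.

Call:
jog_arm([
  [[0,0,40],[0,0,0]],
  [[0,0,70],[0,0,0]],
  [[0,0,84],[0,0,0]],
  [[0,0,92],[0,0,0]],
  [[0,0,96],[0,0,0]],
  [[0,0,96],[0,0,0]],
])

```text
time: 1.7
tool_pos: [495.2, -336.3, 4.8]
tcp_rot: [180.0, 0.0, 95.3]
ft_force: [-0.8, 0.2, 0.3]
finger_gap: 40.2
grip_force: 0.0
```

Call:
jog_arm([
  [[0,0,0],[0,0,0]],
  [[0,0,0],[0,0,0]],
  [[0,0,0],[0,0,0]],
  [[0,0,0],[0,0,0]],
  [[0,0,0],[0,0,0]],
  [[0,0,0],[0,0,0]],
], grip=0)

```text
time: 2.3
tool_pos: [495.7, -336.3, 5.4]
tcp_rot: [179.9, 0.1, 95.4]
ft_force: [-0.2, 0.4, 6.1]
finger_gap: 7.5
grip_force: 58.9
```

Call:
jog_arm([
  [[0,0,-30],[0,0,0]],
  [[0,0,-70],[0,0,0]],
  [[0,0,-116],[0,0,0]],
  [[0,0,-116],[0,0,0]],
])

```text
time: 2.7
tool_pos: [498.7, -338.6, 128.5]
tcp_rot: [179.5, 0.5, 95.4]
ft_force: [0.8, -0.9, 1.0]
finger_gap: 7.5
grip_force: 58.7
```

Call:
jog_arm([
  [[209.1,127.4,0],[0,0,1.665]],
  [[209.1,127.4,0],[0,0,1.665]],
  [[209.1,127.4,0],[0,0,1.665]],
  [[209.1,127.4,0],[0,0,1.665]],
  [[209.1,127.4,0],[0,0,1.665]],
  [[209.1,127.4,0],[0,0,1.665]],
  [[209.1,127.4,0],[0,0,1.665]],
  [[209.1,127.4,0],[0,0,1.665]],
  [[209.1,127.4,0],[0,0,1.665]],
  [[209.1,127.4,0],[0,0,1.665]],
])

```text
time: 3.7
tool_pos: [601.8, -115.1, 119.5]
tcp_rot: [-180.0, 0.0, 11.6]
ft_force: [-0.5, -0.1, -0.2]
finger_gap: 7.7
grip_force: 58.6
```

Run:
```python
from h import *
s=r.sense();print(s['tool_pos'],s['tcp_rot'])
im,d,K,D,T=snap('top'); cv2.imwrite('pics/t1.png',cv2.resize(im[140:300,240:440],None,fx=4,fy=4,interpolation=2)[:600])
```

```text
[ 601.79851208 -115.1479119   119.50788688] [-1.79986326e+02  2.49696713e-02  1.16116269e+01]
```

View pics/t1.png

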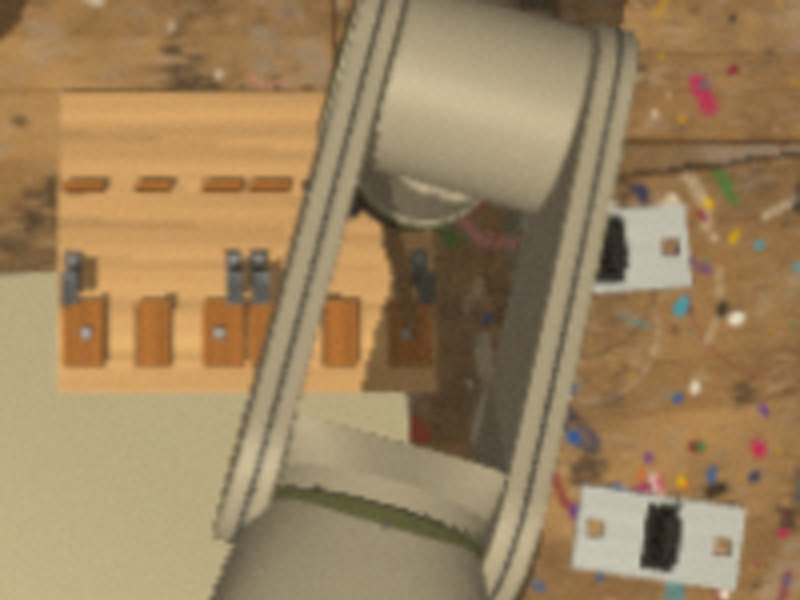

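Call:
jog_arm([
  [[0,0,0],[0,0,0.1]],
  [[0,0,0],[0,0,0.165]],
  [[0,0,0],[0,0,0.165]],
  [[0,0,0],[0,0,0.165]],
  [[0,0,0],[0,0,0.165]],
])

```text
time: 4.25
tool_pos: [601.9, -115.4, 119.9]
tcp_rot: [-180.0, 0.0, 2.6]
ft_force: [0.2, -0.3, 0.2]
finger_gap: 7.5
grip_force: 58.6
```

Call:
jog_arm([
  [[0,0,30],[0,0,0]],
  [[0,0,60],[0,0,0]],
  [[0,0,80],[0,0,0]],
  [[0,0,90],[0,0,0]],
  [[0,0,97.5],[0,0,0]],
  [[0,0,97.5],[0,0,0]],
  [[0,0,97.5],[0,0,0]],
])

```text
time: 4.95
tool_pos: [602.9, -115.7, 23.6]
tcp_rot: [180.0, -0.1, 2.5]
ft_force: [-0.4, 0.1, 0.6]
finger_gap: 7.6
grip_force: 58.7
```

Call:
jog_arm([
  [[0,0,0],[0,0,0.044]],
  [[0,0,0],[0,0,0.044]],
  [[0,0,2],[0,0,0.044]],
  [[0,0,2],[0,0,0.044]],
  [[0,0,2],[0,0,0.044]],
])

```text
time: 5.45
tool_pos: [602.9, -115.7, 21.9]
tcp_rot: [180.0, -0.1, 0.0]
ft_force: [-1.8, -0.3, 6.8]
finger_gap: 7.5
grip_force: 59.8
```

Call:
jog_arm([
  [[0,0,0],[0,0,0]],
  [[0,0,0],[0,0,0]],
  [[0,0,0],[0,0,0]],
  [[0,0,0],[0,0,0]],
], grip=35)

```text
time: 5.85
tool_pos: [601.8, -115.4, 20.3]
tcp_rot: [-180.0, 0.0, -0.0]
ft_force: [0.8, -0.4, -0.2]
finger_gap: 35.0
grip_force: 0.0
```

Call:
jog_arm([
  [[0,0,-20],[0,0,0]],
  [[0,0,-60],[0,0,0]],
  [[0,0,-100],[0,0,0]],
  [[0,0,-140],[0,0,0]],
  [[0,0,-140],[0,0,0]],
])

```text
time: 6.35
tool_pos: [606.0, -116.5, 168.4]
tcp_rot: [179.8, -0.6, -0.0]
ft_force: [0.1, -0.9, 0.2]
finger_gap: 35.3
grip_force: 0.0
```

```bash
cat > seed.py <<'E'
import json; from h import r
s=r.sense(); c=list(map(float,s['tool_pos']))+[float(s['tcp_rot'][2])]; json.dump(c,open('cmd.json','w')); print([round(v,1) for v in c])
E
python3 seed.py; python3 plan.py 605,200,162,- 519.4,379.5,100,83.4
```

```text
[606.0, -116.5, 168.4, -0.0]
[[-1.1,-316.5,6.4],[0,0,-0.0]]  -> [605.0, 200.0, 162.0, -0.013184197574371408]
[[-85.6,-179.5,62.0],[0,0,-1.456]]  -> [519.4, 379.5, 100.0, 83.4]
```

Call:
jog_arm([
  [[-82.6,-495,60.5],[0,0,-1.456]],
  [[-82.6,-495,60.5],[0,0,-1.456]],
  [[-82.6,-495,60.5],[0,0,-1.456]],
  [[-82.6,-495,60.5],[0,0,-1.456]],
  [[-82.6,-495,60.5],[0,0,-1.456]],
  [[-82.6,-495,60.5],[0,0,-1.456]],
  [[-82.6,-495,60.5],[0,0,-1.456]],
  [[-82.6,-495,60.5],[0,0,-1.456]],
  [[-82.6,-495,60.5],[0,0,-1.456]],
  [[-82.6,-495,60.5],[0,0,-1.456]],
])

```text
time: 7.35
tool_pos: [519.6, 376.1, 99.9]
tcp_rot: [-180.0, 0.0, 83.7]
ft_force: [0.8, -0.7, 0.1]
finger_gap: 35.5
grip_force: 0.0
```

Call:
jog_arm([
  [[0,0,0],[0,0,0]],
  [[0,0,0],[0,0,0]],
])

```text
time: 7.55
tool_pos: [519.4, 375.2, 99.5]
tcp_rot: [-179.9, 0.1, 83.5]
ft_force: [0.3, -0.4, 0.7]
finger_gap: 35.2
grip_force: 0.0
```

```bash
python3 seed.py
python3 - <<'E'
from h import *
a=np.load('top0.npz')['im']; im,d,K,D,T=snap('top'); cv2.imwrite('pics/t2.png',np.hstack([cv2.resize(im[165:295,90:235],None,fx=2.7,fy=2.7,interpolation=2),cv2.resize(im[155:295,245:445],None,fx=2,fy=2,interpolation=2)[:351].copy() if 0 else cv2.resize(cv2.resize(im[150:300,250:440],None,fx=2.2,fy=2.2,interpolation=2),(400,351))]))
E
```

```text
[519.4, 375.2, 99.5, 83.5]
```

View pics/t2.png

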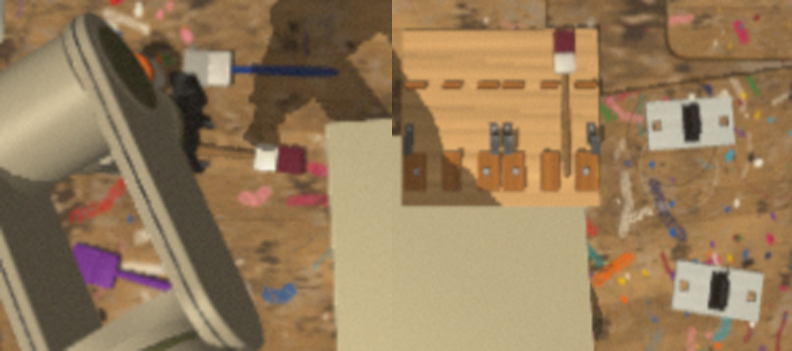

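Call:
jog_arm([
  [[4,0,40],[0,0,0]],
  [[4,0,70],[0,0,0]],
  [[4,0,84],[0,0,0]],
  [[4,0,92],[0,0,0]],
  [[4,0,95.5],[0,0,0]],
  [[4,0,95.5],[0,0,0]],
])

```text
time: 8.2
tool_pos: [521.8, 378.2, 6.1]
tcp_rot: [179.9, -0.0, 83.4]
ft_force: [0.6, 0.5, -0.2]
finger_gap: 35.2
grip_force: 0.0
```

Call:
jog_arm([
  [[0,0,0],[0,0,0]],
  [[0,0,0],[0,0,0]],
  [[0,0,0],[0,0,0]],
  [[0,0,0],[0,0,0]],
  [[0,0,0],[0,0,0]],
  [[0,0,0],[0,0,0]],
], grip=0)

```text
time: 8.8
tool_pos: [522.0, 378.9, 6.8]
tcp_rot: [179.9, -0.1, 83.4]
ft_force: [0.1, -0.4, 6.5]
finger_gap: 6.8
grip_force: 58.8
```

Call:
jog_arm([
  [[0,0,-30],[0,0,0]],
  [[0,0,-60],[0,0,0]],
  [[0,0,-90],[0,0,0]],
  [[0,0,-116],[0,0,0]],
  [[0,0,-116],[0,0,0]],
  [[0,0,-116],[0,0,0]],
])

```text
time: 9.4
tool_pos: [521.4, 378.6, 122.0]
tcp_rot: [179.9, -0.1, 83.4]
ft_force: [-0.2, -0.5, -0.6]
finger_gap: 6.8
grip_force: 58.0
```

```bash
python3 seed.py; python3 plan.py 602,26.5,120,180
```

```text
[521.4, 378.6, 122.0, 83.4]
[[-340.5,120.5,2.0],[0,0,-1.686]]  -> [602.0, 26.5, 120.0, 180.0]
```

Call:
jog_arm([
  [[-340.5,120.5,2],[0,0,-1.686]],
  [[-340.5,120.5,2],[0,0,-1.686]],
  [[-340.5,120.5,2],[0,0,-1.686]],
  [[-340.5,120.5,2],[0,0,-1.686]],
  [[-340.5,120.5,2],[0,0,-1.686]],
  [[-340.5,120.5,2],[0,0,-1.686]],
  [[-340.5,120.5,2],[0,0,-1.686]],
  [[-340.5,120.5,2],[0,0,-1.686]],
  [[-340.5,120.5,2],[0,0,-1.686]],
  [[-340.5,120.5,2],[0,0,-1.686]],
])

```text
time: 10.4
tool_pos: [600.3, 24.7, 116.8]
tcp_rot: [-180.0, -0.2, 166.5]
ft_force: [-0.4, 1.0, 0.5]
finger_gap: 6.5
grip_force: 58.1
```

Call:
jog_arm([
  [[0,0,0],[0,0,-0.15]],
  [[0,0,0],[0,0,-0.15]],
  [[0,0,0],[0,0,-0.15]],
  [[0,0,0],[0,0,-0.15]],
])

```text
time: 10.8
tool_pos: [601.0, 26.2, 118.3]
tcp_rot: [-180.0, -0.1, 174.7]
ft_force: [0.9, 0.7, -0.1]
finger_gap: 6.5
grip_force: 58.1
```

```bash
python3 seed.py; python3 plan.py 602,26.5,-,180 -,-,22,-
```

```text
[601.0, 26.2, 118.3, 174.7]
[[-1.0,0.4,-0.0],[0,0,-0.093]]  -> [602.0, 26.5, 118.333362264561, 180.0]
[[0.0,0.0,96.3],[0,0,-0.0]]  -> [np.float64(602.0242694956198), np.float64(26.546356103325873), 22.0, np.float64(179.99755820354878)]
```

Call:
jog_arm([
  [[-1,0.4,20],[0,0,-0.093]],
  [[-1,0.4,50],[0,0,-0.093]],
  [[-1,0.4,75],[0,0,-0.093]],
  [[-1,0.4,88],[0,0,-0.093]],
  [[-1,0.4,94],[0,0,-0.093]],
  [[-1,0.4,94],[0,0,-0.093]],
  [[-1,0.4,94],[0,0,-0.093]],
])

```text
time: 11.5
tool_pos: [603.6, 26.4, 26.5]
tcp_rot: [-180.0, 0.1, -179.8]
ft_force: [-0.5, -0.8, 0.4]
finger_gap: 6.3
grip_force: 58.1
```

Call:
jog_arm([
  [[0,0,1.5],[0,0,0]],
  [[0,0,1.5],[0,0,0]],
  [[0,0,1.5],[0,0,0]],
])

```text
time: 11.8
tool_pos: [602.9, 26.4, 24.2]
tcp_rot: [-180.0, 0.0, -179.8]
ft_force: [-0.5, -0.5, -1.0]
finger_gap: 6.8
grip_force: 58.1
```

Call:
jog_arm([
  [[0,0,1],[0,0,0]],
  [[0,0,1],[0,0,0]],
])

```text
time: 12.0
tool_pos: [603.0, 26.4, 23.4]
tcp_rot: [-180.0, 0.1, -179.8]
ft_force: [-1.3, -0.7, 3.9]
finger_gap: 6.6
grip_force: 59.1
```

Call:
jog_arm([
  [[0,0,0],[0,0,0]],
  [[0,0,0],[0,0,0]],
  [[0,0,0],[0,0,0]],
  [[0,0,0],[0,0,0]],
], grip=35)

```text
time: 12.4
tool_pos: [602.4, 26.4, 22.5]
tcp_rot: [180.0, -0.0, -179.8]
ft_force: [-0.2, 0.5, -0.9]
finger_gap: 34.8
grip_force: 0.0
```

Call:
jog_arm([
  [[0,0,-20],[0,0,0]],
  [[0,0,-50],[0,0,0]],
  [[0,0,-80],[0,0,0]],
  [[0,0,-110],[0,0,0]],
  [[0,0,-130],[0,0,0]],
  [[0,0,-130],[0,0,0]],
])

```text
time: 13.0
tool_pos: [605.0, 26.3, 157.0]
tcp_rot: [-180.0, 0.4, -179.8]
ft_force: [0.8, 0.1, -0.3]
finger_gap: 35.3
grip_force: 0.0
```

Call:
jog_arm([
  [[-10.5,313,40],[0,0,1.599]],
  [[-10.5,313,40],[0,0,1.599]],
  [[-10.5,313,40],[0,0,1.599]],
  [[-10.5,313,40],[0,0,1.599]],
  [[-10.5,313,40],[0,0,1.599]],
  [[-10.5,313,40],[0,0,1.599]],
  [[-10.5,313,40],[0,0,1.599]],
  [[-10.5,313,40],[0,0,1.599]],
  [[-10.5,313,40],[0,0,1.599]],
  [[-10.5,313,40],[0,0,1.599]],
])

```text
time: 14.0
tool_pos: [610.9, 339.6, 110.5]
tcp_rot: [-179.9, 0.1, 95.4]
ft_force: [1.0, -0.0, 0.1]
finger_gap: 35.1
grip_force: 0.0
```

```bash
python3 seed.py
python3 - <<'E'
from h import *
im,d,K,D,T=snap('top'); cv2.imwrite('pics/t3.png',np.hstack([cv2.resize(im[165:295,90:235],None,fx=2.7,fy=2.7,interpolation=2),cv2.resize(cv2.resize(im[150:300,250:440],None,fx=2.2,fy=2.2,interpolation=2),(400,351))]))
E
```

```text
[610.9, 339.6, 110.5, 95.4]
```

View pics/t3.png

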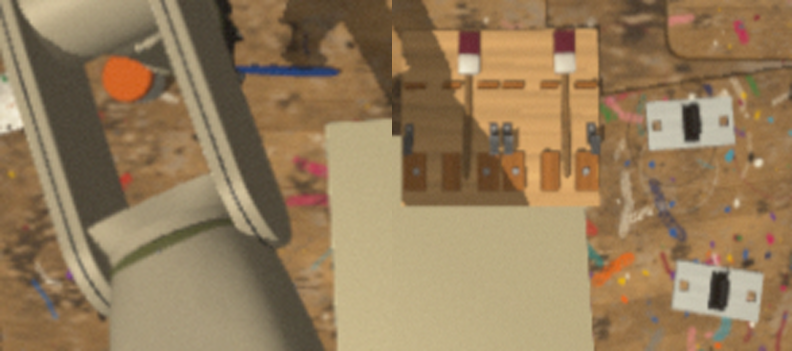

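Call:
jog_arm([
  [[0,2,0],[0,0,0.105]],
  [[0,2,20],[0,0,0.105]],
  [[0,2,50],[0,0,0.105]],
  [[0,2,75],[0,0,0.105]],
  [[0,2,92],[0,0,0.105]],
  [[0,2,100],[0,0,0.105]],
  [[0,2,104],[0,0,0.105]],
  [[0,2,104],[0,0,0.105]],
])

```text
time: 14.85
tool_pos: [614.3, 339.8, 8.9]
tcp_rot: [180.0, -0.0, 89.7]
ft_force: [-0.3, 1.7, 0.5]
finger_gap: 34.6
grip_force: 0.0
```

Call:
jog_arm([
  [[0,0,0],[0,0,0]],
  [[0,0,0],[0,0,0]],
  [[0,0,0],[0,0,0]],
  [[0,0,0],[0,0,0]],
  [[0,0,0],[0,0,0]],
  [[0,0,0],[0,0,0]],
], grip=0)

```text
time: 15.45
tool_pos: [615.9, 340.4, 11.3]
tcp_rot: [179.8, -0.1, 89.7]
ft_force: [0.7, -0.1, 6.4]
finger_gap: 0.0
grip_force: 3.2
```

Call:
jog_arm([
  [[0,0,-30],[0,0,0]],
  [[0,0,-60],[0,0,0]],
  [[0,0,-90],[0,0,0]],
  [[0,0,-116],[0,0,0]],
  [[0,0,-116],[0,0,0]],
  [[0,0,-116],[0,0,0]],
])

```text
time: 16.05
tool_pos: [614.6, 340.0, 125.9]
tcp_rot: [179.9, -0.1, 89.7]
ft_force: [-0.6, 0.5, -0.5]
finger_gap: -0.1
grip_force: 0.0
```

```bash
python3 seed.py; python3 plan.py 602,76,120,0
```

```text
[614.6, 340.0, 125.9, 89.7]
[[-264.0,-11.2,5.9],[0,0,1.566]]  -> [602.0, 76.0, 120.0, 0.0]
```

Run:
```python
from h import *
f=np.load('top0.npz');print('')
im,d,K,D,T=snap('top')
for q in(f['im'],im):
    h=cv2.cvtColor(q,cv2.COLOR_BGR2HSV); m=cv2.inRange(h,(105,110,30),(125,255,255)); m[:180]=0;m[204:]=0;m[:,:150]=0;m[:,225:]=0
    y,x=np.nonzero(m); P=ray(np.c_[x,y],K,D,T,6)
    print(len(x),x.min(),x.max());print([(round(P[x==c,0].mean()),round(P[x==c,1].mean())) for c in range(x.min(),x.max()+1,4) if (x==c).any()])
```

```text
77 176 213
[(615, 374), (613, 361), (613, 348), (613, 335), (613, 323), (613, 310), (612, 297), (610, 284), (610, 272), (610, 259)]
75 176 213
[(616, 374), (616, 361), (616, 348), (616, 336), (616, 323), (616, 310), (616, 297), (616, 284), (616, 272), (617, 259)]
```

Call:
jog_arm([
  [[0,1.5,30],[0,0,0]],
  [[0,1.5,60],[0,0,0]],
  [[0,1.5,90],[0,0,0]],
  [[0,1.5,105],[0,0,0]],
  [[0,1.5,114],[0,0,0]],
  [[0,1.5,118],[0,0,0]],
  [[0,1.5,118],[0,0,0]],
  [[0,1.5,118],[0,0,0]],
  [[0,1.5,118],[0,0,0]],
], grip=35)

```text
time: 17.0
tool_pos: [616.6, 340.2, 8.5]
tcp_rot: [179.9, -0.1, 89.7]
ft_force: [-0.3, 0.6, 0.5]
finger_gap: 34.7
grip_force: 0.0
```

Call:
jog_arm([
  [[0,0,4],[0,0,0]],
  [[0,0,4],[0,0,0]],
  [[0,0,4],[0,0,0]],
])

```text
time: 17.3
tool_pos: [615.3, 339.6, 2.5]
tcp_rot: [-180.0, 0.0, 89.7]
ft_force: [-0.0, -0.3, -0.2]
finger_gap: 35.2
grip_force: 0.0
```

Call:
jog_arm([
  [[0,0,0],[0,0,0]],
  [[0,0,0],[0,0,0]],
  [[0,0,0],[0,0,0]],
  [[0,0,0],[0,0,0]],
  [[0,0,0],[0,0,0]],
  [[0,0,0],[0,0,0]],
], grip=0)

```text
time: 17.9
tool_pos: [615.6, 339.7, 2.8]
tcp_rot: [180.0, -0.0, 89.7]
ft_force: [-0.2, -0.9, 0.9]
finger_gap: 7.7
grip_force: 58.9
```

Call:
jog_arm([
  [[0,0,-30],[0,0,0]],
  [[0,0,-60],[0,0,0]],
  [[0,0,-90],[0,0,0]],
  [[0,0,-115],[0,0,0]],
  [[-50,-12.2,-115],[0,0,0]],
  [[-100,-12.2,-115],[0,0,0]],
  [[-150,-12.2,-115],[0,0,0]],
  [[-200,-12.2,-115],[0,0,0.1]],
  [[-245,-12.2,-115],[0,0,0.24]],
  [[-263.8,-12.2,-115],[0,0,0.38]],
])

```text
time: 18.9
tool_pos: [601.5, 71.8, 117.5]
tcp_rot: [180.0, 0.1, 67.4]
ft_force: [1.0, 0.7, 0.0]
finger_gap: 8.1
grip_force: 58.8
```

Call:
jog_arm([
  [[0,0,0],[0,0,1.186]],
  [[0,0,0],[0,0,1.186]],
  [[0,0,0],[0,0,1.186]],
  [[0,0,0],[0,0,1.186]],
  [[0,0,0],[0,0,1.186]],
  [[0,0,0],[0,0,1.186]],
  [[0,0,0],[0,0,1.186]],
  [[0,0,0],[0,0,1.186]],
  [[0,0,0],[0,0,1.186]],
  [[0,0,0],[0,0,1.186]],
])

```text
time: 19.9
tool_pos: [601.7, 75.9, 117.5]
tcp_rot: [-180.0, 0.0, 0.2]
ft_force: [0.2, -1.2, -0.8]
finger_gap: 8.2
grip_force: 58.8
```

```bash
python3 seed.py; python3 plan.py 602,76,-,0 -,-,22,-
```

```text
[601.7, 75.9, 117.5, 0.2]
[[0.3,-0.1,-0.0],[0,0,0.004]]  -> [602.0, 76.0, 117.48887152045084, 0.0]
[[0.0,-0.0,95.5],[0,0,-0.0]]  -> [np.float64(602.0492997145104), np.float64(76.02846598053087), 22.0, np.float64(-0.016977652674353555)]
```

Call:
jog_arm([
  [[0,0,30],[0,0,0]],
  [[0,0,60],[0,0,0]],
  [[0,0,80],[0,0,0]],
  [[0,0,91],[0,0,0]],
  [[0,0,96],[0,0,0]],
  [[0,0,97],[0,0,0]],
  [[0,0,97],[0,0,0]],
  [[0,0,97],[0,0,0]],
])

```text
time: 20.7
tool_pos: [603.0, 75.9, 22.1]
tcp_rot: [-180.0, -0.1, -0.0]
ft_force: [0.3, 0.4, 0.5]
finger_gap: 7.6
grip_force: 58.8
```

Call:
jog_arm([
  [[0,0,1],[0,0,0]],
  [[0,0,1],[0,0,0]],
])

```text
time: 20.9
tool_pos: [602.2, 75.9, 20.2]
tcp_rot: [-180.0, -0.0, -0.0]
ft_force: [-0.3, 0.1, -0.3]
finger_gap: 7.8
grip_force: 58.8
```

Call:
jog_arm([
  [[0,0,0],[0,0,0]],
  [[0,0,0],[0,0,0]],
  [[0,0,0],[0,0,0]],
  [[0,0,0],[0,0,0]],
], grip=35)

```text
time: 21.3
tool_pos: [601.9, 75.9, 19.7]
tcp_rot: [180.0, -0.0, -0.0]
ft_force: [0.0, 0.4, -1.1]
finger_gap: 34.9
grip_force: 0.0
```

Call:
jog_arm([
  [[0,0,-20],[0,0,0]],
  [[0,0,-50],[0,0,0]],
  [[0,0,-80],[0,0,0]],
  [[0,0,-110],[0,0,0]],
  [[0,0,-140],[0,0,0]],
  [[0,0,-140],[0,0,0]],
  [[0,0,-140],[0,0,0]],
])

```text
time: 22.0
tool_pos: [602.6, 76.0, 160.7]
tcp_rot: [-180.0, -0.1, -0.0]
ft_force: [0.8, 0.2, -1.0]
finger_gap: 35.1
grip_force: 0.0
```

```bash
python3 seed.py; python3 plan.py 579,-300,140,4.2
```

```text
[602.6, 76.0, 160.7, -0.0]
[[-23.4,376.0,20.7],[0,0,-0.074]]  -> [579.0, -300.0, 140.0, 4.2]
```

Run:
```python
from h import *
im,d,K,D,T=snap('top'); np.savez('top1.npz',im=im,d=d,K=K,D=D,T=T)
cv2.imwrite('pics/t4.png',cv2.resize(im[145:295,245:445],None,fx=4,fy=4,interpolation=2))
h=cv2.cvtColor(im,cv2.COLOR_BGR2HSV)
m=((h[...,1]<45)&(h[...,2]>110)).astype(np.uint8); m[:170]=0;m[310:]=0;m[:,:360]=0;m[:,440:]=0
m=cv2.morphologyEx(m,cv2.MORPH_OPEN,np.ones((3,3)))
m=cv2.morphologyEx(m,cv2.MORPH_CLOSE,np.ones((15,5)))
for c in cv2.findContours(m,0,1)[0]:
    if cv2.contourArea(c)<300: continue
    q=cv2.convexHull(c); p=cv2.boxPoints(cv2.minAreaRect(q)); P=ray(p,K,D,T,5)[:,:2]
    mm=cv2.moments(q); cc=ray([[mm['m10']/mm['m00'],mm['m01']/mm['m00']]],K,D,T,5)[0,:2]
    e=P[1]-P[0],P[2]-P[1]; l=max(e,key=np.linalg.norm); l=l if l[1]>0 else -l
    print(p.mean(0),'c',P.mean(0).round(1),cc.round(1),[np.linalg.norm(v).round(1) for v in e],'yaw',np.degrees(np.arctan2(-l[0],l[1])).round(1))
# fin tops
m=(h[...,2]<60).astype(np.uint8); m[:170]=0;m[310:]=0;m[:,:380]=0;m[:,420:]=0
n,_,st,ce=cv2.connectedComponentsWithStats(m)
for i in range(1,n):
    if st[i,4]>40: print('fin',ce[i],st[i],ray([ce[i]],K,D,T,37)[0].round(1))
```

```text
[392.04877 271.56094] c [ 365.8 -299.7] [ 364.4 -300.1] [np.float64(66.1), np.float64(53.2)] yaw 83.2
[391.32645 202.24411] c [ 579.4 -300.3] [ 579.  -299.7] [np.float64(126.6), np.float64(62.0)] yaw 4.8
fin [391.9382716  201.69135802] [389 195   7  14  81] [ 577.6 -293.8   37. ]
fin [404.69767442 273.91860465] [401 267   8  15  86] [ 361.  -329.5   37. ]
```

View pics/t4.png

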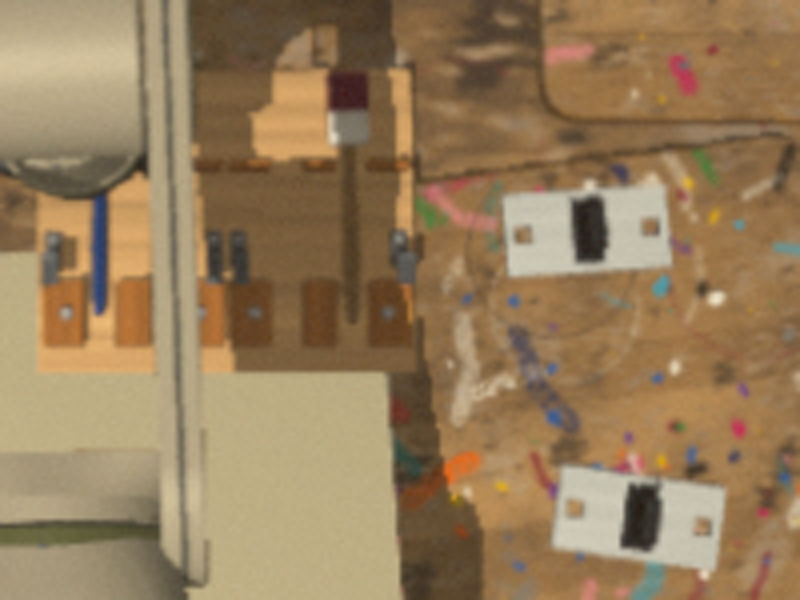

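Call:
jog_arm([
  [[-23.5,376,60],[0,0,-0.079]],
  [[-23.5,376,60],[0,0,-0.079]],
  [[-23.5,376,60],[0,0,-0.079]],
  [[-23.5,376,60],[0,0,-0.079]],
  [[-23.5,376,60],[0,0,-0.079]],
  [[-23.5,376,60],[0,0,-0.079]],
  [[-23.5,376,60],[0,0,-0.079]],
  [[-23.5,376,60],[0,0,-0.079]],
  [[-23.5,376,60],[0,0,-0.079]],
  [[-23.5,376,60],[0,0,-0.079]],
], grip=50, force=100)

```text
time: 23.05
tool_pos: [576.8, -299.9, 97.4]
tcp_rot: [-179.9, 0.2, 4.4]
ft_force: [-1.0, 1.0, -1.0]
finger_gap: 49.9
grip_force: 0.0
```

```bash
python3 seed.py; python3 plan.py 579.2,-300,11,4.5
```

```text
[576.8, -299.9, 97.4, 4.4]
[[2.4,0.3,86.4],[0,0,-0.002]]  -> [579.2, -300.0, 11.0, 4.5]
```

Call:
jog_arm([
  [[1,0.3,30],[0,0,0]],
  [[1,0.3,55],[0,0,0]],
  [[1,0.3,70],[0,0,0]],
  [[1,0.3,78],[0,0,0]],
  [[1,0.3,82],[0,0,0]],
  [[1,0.3,85],[0,0,0]],
  [[1,0.3,85],[0,0,0]],
  [[1,0.3,85],[0,0,0]],
  [[1,0.3,85],[0,0,0]],
])

```text
time: 23.95
tool_pos: [579.8, -300.7, 15.6]
tcp_rot: [179.9, -0.1, 4.5]
ft_force: [-0.5, -0.2, 0.3]
finger_gap: 49.9
grip_force: 0.0
```

Call:
jog_arm([
  [[0,0,0],[0,0,0]],
  [[0,0,0],[0,0,0]],
  [[0,0,0],[0,0,0]],
  [[0,0,0],[0,0,0]],
  [[0,0,0],[0,0,0]],
  [[0,0,0],[0,0,0]],
], grip=0)

```text
time: 24.55
tool_pos: [579.6, -300.6, 15.2]
tcp_rot: [180.0, -0.0, 4.5]
ft_force: [-0.0, 0.4, 5.3]
finger_gap: 12.0
grip_force: 99.0
```

Call:
jog_arm([
  [[0,0,-20],[0,0,0]],
  [[0,0,-50],[0,0,0]],
  [[0,0,-80],[0,0,0]],
  [[0,0,-100],[0,0,0]],
  [[0,0,-100],[0,0,0]],
  [[0,0,-100],[0,0,0]],
  [[0,0,-100],[0,0,0]],
])

```text
time: 25.25
tool_pos: [577.9, -299.5, 112.0]
tcp_rot: [-179.9, 0.2, 4.5]
ft_force: [-0.8, -0.1, -0.8]
finger_gap: 11.8
grip_force: 98.2
```

```bash
python3 seed.py; python3 plan.py 490,-90.6,111,0.4
```

```text
[577.9, -299.5, 112.0, 4.5]
[[-71.2,-215.1,1.0],[0,0,0.072]]  -> [490.0, -90.6, 111.0, 0.4]
```

Call:
jog_arm([
  [[-71.5,-215.1,0],[0,0,0.072]],
  [[-71.5,-215.1,0],[0,0,0.072]],
  [[-71.5,-215.1,0],[0,0,0.072]],
  [[-71.5,-215.1,0],[0,0,0.072]],
  [[-71.5,-215.1,0],[0,0,0.072]],
  [[-71.5,-215.1,0],[0,0,0.072]],
  [[-71.5,-215.1,0],[0,0,0.072]],
  [[-71.5,-215.1,0],[0,0,0.072]],
  [[-71.5,-215.1,0],[0,0,0.072]],
])

```text
time: 26.15
tool_pos: [491.3, -92.4, 114.3]
tcp_rot: [180.0, 0.0, 0.3]
ft_force: [-0.3, 0.9, -1.6]
finger_gap: 12.4
grip_force: 98.4
```

```bash
python3 seed.py
python3 - <<'E'
from h import *
im,d,K,D,T=snap('top'); np.savez('top2.npz',im=im,d=d,K=K,D=D,T=T)
cv2.imwrite('pics/t5.png',cv2.resize(im[145:270,225:375],None,fx=4,fy=4,interpolation=2))
E
```

```text
[491.3, -92.4, 114.3, 0.3]
```

View pics/t5.png

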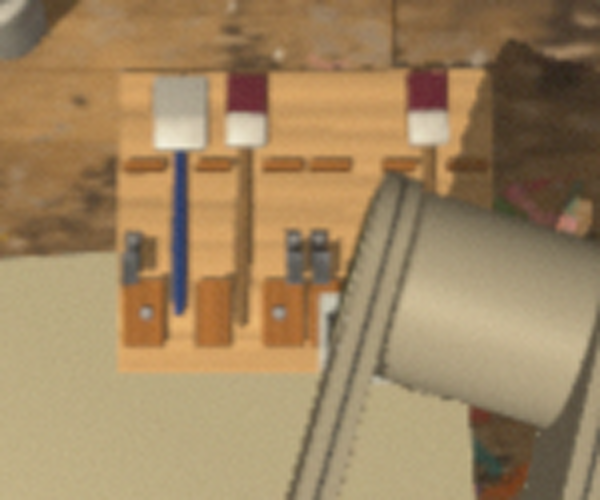

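Call:
jog_arm([
  [[0,0,15],[0,0,0]],
  [[0,0,30],[0,0,0]],
  [[0,0,42],[0,0,0]],
  [[0,0,50],[0,0,0]],
  [[0,0,53],[0,0,0]],
  [[0,0,53],[0,0,0]],
  [[0,0,53],[0,0,0]],
  [[0,0,53],[0,0,0]],
])

```text
time: 27.0
tool_pos: [491.7, -91.6, 62.4]
tcp_rot: [180.0, -0.1, 0.4]
ft_force: [0.6, 0.3, -0.9]
finger_gap: 11.8
grip_force: 98.4
```

```bash
python3 seed.py; python3 plan.py 491,-90.6,57,0.4
python3 - <<'E'
from h import *
im,d,K,D,T=snap('scene'); np.savez('sc2.npz',im=im,d=d,K=K,D=D,T=T)
cv2.imwrite('pics/s5.png',cv2.resize(im[175:260,235:375],None,fx=5,fy=5,interpolation=2))
E
```

```text
[491.7, -91.6, 62.4, 0.4]
[[-0.7,-1.0,5.4],[0,0,-0.0]]  -> [491.0, -90.6, 57.0, 0.4]
```

View pics/s5.png

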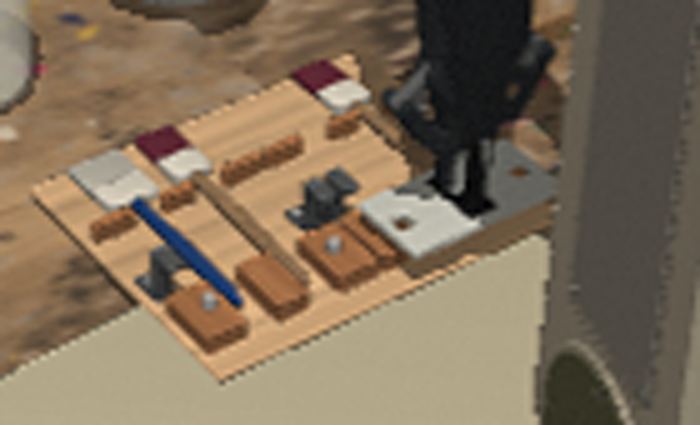

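Run:
```python
from h import *
f=np.load('sc2.npz');K,D,T=f['K'],f['D'],f['T']
A=lambda p:(np.array(p,float)+.5)/5-.5+[235,175]
print(ray(A([(403,223),(519,172)]),K,D,T,52),'\n',ray(A([(335,243),(209,299)]),K,D,T,41.5))
s=np.mean([r.sense()['tool_pos'] for _ in range(3)],0);print(s)
```

```text
[[ 486.1054375   -37.46797029   52.        ]
 [ 484.84291156 -135.78991728   52.        ]] 
 [[504.63072731   4.57481614  41.5       ]
 [505.13758134 104.91946516  41.5       ]]
[491.64074767 -91.60285365  62.40682622]
```

Call:
jog_arm([
  [[0,-0.3,3],[0,0,0]],
  [[0,-0.3,4.5],[0,0,0]],
  [[0,-0.3,5.5],[0,0,0]],
  [[0,-0.3,6.5],[0,0,0]],
  [[0,-0.3,6.5],[0,0,0]],
])

```text
time: 27.55
tool_pos: [491.1, -91.2, 56.5]
tcp_rot: [-180.0, 0.0, 0.4]
ft_force: [-8.4, 1.4, 13.4]
finger_gap: 12.3
grip_force: 101.0
```

Call:
jog_arm([
  [[2,0,-0.5],[0,0,0]],
  [[4,0,-0.5],[0,0,0]],
  [[6,0,-0.5],[0,0,0]],
  [[8,0,-0.5],[0,0,0]],
  [[10,0,-0.5],[0,0,0]],
  [[12,0,-0.5],[0,0,0]],
  [[12,0,-0.5],[0,0,0]],
  [[12,0,-0.5],[0,0,0]],
])

```text
time: 28.35
tool_pos: [503.0, -91.4, 56.6]
tcp_rot: [180.0, 0.0, 0.4]
ft_force: [-6.2, 0.3, 8.4]
finger_gap: 12.0
grip_force: 99.9
```

Call:
jog_arm([
  [[1,0,0],[0,0,0]],
  [[2,0,0],[0,0,0]],
  [[3,0,0],[0,0,0]],
  [[3,0,0],[0,0,0]],
])

```text
time: 28.75
tool_pos: [505.8, -91.3, 56.5]
tcp_rot: [180.0, 0.0, 0.4]
ft_force: [-6.6, 0.1, 9.1]
finger_gap: 12.0
grip_force: 100.2
```

Sliding steadily on the studs (8–9 N down). Continue in 1 mm steps, adding a bit of down bias.

Call:
jog_arm([
  [[1,0,0],[0,0,0]],
  [[2,0,0],[0,0,0]],
  [[2,0,0],[0,0,0]],
])

```text
time: 29.05
tool_pos: [507.9, -91.3, 56.4]
tcp_rot: [180.0, 0.0, 0.4]
ft_force: [-5.0, -1.2, 8.0]
finger_gap: 11.9
grip_force: 99.9
```

Call:
jog_arm([
  [[0.5,0,0],[0,0,0]],
  [[1,0,0],[0,0,0]],
  [[1.5,0,0],[0,0,0]],
  [[1.5,0,0],[0,0,0]],
])

```text
time: 29.45
tool_pos: [509.5, -91.3, 56.2]
tcp_rot: [180.0, 0.0, 0.4]
ft_force: [-3.8, -0.3, 4.4]
finger_gap: 12.0
grip_force: 99.4
```

Call:
jog_arm([
  [[0.5,0,0],[0,0,0]],
  [[1,0,0],[0,0,0]],
  [[1,0,0],[0,0,0]],
  [[1,0,0],[0,0,0]],
])

```text
time: 29.85
tool_pos: [510.7, -91.0, 55.5]
tcp_rot: [-180.0, -0.0, 0.4]
ft_force: [0.8, -0.8, -1.0]
finger_gap: 11.8
grip_force: 98.4
```

Call:
jog_arm([
  [[0.5,0,1],[0,0,0]],
  [[0.5,0,2],[0,0,0]],
  [[0.5,0,2],[0,0,0]],
])

```text
time: 30.15
tool_pos: [511.3, -91.0, 53.6]
tcp_rot: [180.0, -0.0, 0.4]
ft_force: [1.8, -0.7, -2.4]
finger_gap: 12.1
grip_force: 98.4
```

Call:
jog_arm([
  [[0.3,0,1],[0,0,0]],
  [[0.3,0,2],[0,0,0]],
  [[0.3,0,2],[0,0,0]],
])

```text
time: 30.45
tool_pos: [511.5, -91.0, 51.6]
tcp_rot: [180.0, -0.0, 0.4]
ft_force: [1.9, -0.5, -1.0]
finger_gap: 12.0
grip_force: 98.4
```

Dropping in freely. Down to the bar (expected z ≈ 47.7).

Call:
jog_arm([
  [[0,0,1],[0,0,0]],
  [[0,0,2],[0,0,0]],
  [[0,0,3],[0,0,0]],
  [[0,0,3.5],[0,0,0]],
  [[0,0,3.5],[0,0,0]],
])

```text
time: 30.95
tool_pos: [511.5, -91.0, 48.2]
tcp_rot: [180.0, -0.0, 0.4]
ft_force: [2.7, -0.4, -0.6]
finger_gap: 12.2
grip_force: 98.5
```

Call:
jog_arm([
  [[0,0,0.5],[0,0,0]],
  [[0,0,1],[0,0,0]],
  [[0,0,1],[0,0,0]],
])

```text
time: 31.25
tool_pos: [511.6, -91.1, 47.6]
tcp_rot: [180.0, -0.0, 0.4]
ft_force: [0.9, 0.0, 4.7]
finger_gap: 12.3
grip_force: 99.4
```

Call:
jog_arm([
  [[0,0,0],[0,0,0]],
  [[0,0,0],[0,0,0]],
  [[0,0,0],[0,0,0]],
  [[0,0,0],[0,0,0]],
  [[0,0,0],[0,0,0]],
], grip=45)

```text
time: 31.75
tool_pos: [511.2, -91.0, 47.0]
tcp_rot: [-180.0, 0.0, 0.4]
ft_force: [0.4, -0.4, -0.4]
finger_gap: 45.1
grip_force: 0.0
```

Call:
jog_arm([
  [[0,0,-10],[0,0,0]],
  [[0,0,-30],[0,0,0]],
  [[0,0,-60],[0,0,0]],
  [[0,0,-90],[0,0,0]],
  [[0,0,-110],[0,0,0]],
  [[0,0,-110],[0,0,0]],
])

```text
time: 32.35
tool_pos: [513.9, -91.7, 161.9]
tcp_rot: [179.9, -0.4, 0.4]
ft_force: [0.2, -0.2, -0.3]
finger_gap: 45.0
grip_force: 0.0
```

Call:
jog_arm([
  [[-154.5,245.3,55],[0,0,0.133]],
  [[-154.5,245.3,55],[0,0,0.133]],
  [[-154.5,245.3,55],[0,0,0.133]],
  [[-154.5,245.3,55],[0,0,0.133]],
  [[-154.5,245.3,55],[0,0,0.133]],
  [[-154.5,245.3,55],[0,0,0.133]],
  [[-154.5,245.3,55],[0,0,0.133]],
  [[-154.5,245.3,55],[0,0,0.133]],
  [[-154.5,245.3,55],[0,0,0.133]],
  [[-154.5,245.3,55],[0,0,0.133]],
])

```text
time: 33.35
tool_pos: [359.3, -336.4, 102.3]
tcp_rot: [-180.0, -0.0, -7.1]
ft_force: [1.1, -0.1, -0.5]
finger_gap: 44.6
grip_force: 0.0
```

```bash
python3 seed.py; python3 plan.py 358.7,-337.4,14,-7.2;  python3 - <<'E'
from h import *
im,d,K,D,T=snap('top'); np.savez('top3.npz',im=im,d=d,K=K,D=D,T=T)
cv2.imwrite('pics/t6.png',cv2.resize(im[155:295,245:445],None,fx=4,fy=4,interpolation=2))
E
```

```text
[359.3, -336.4, 102.3, -7.1]
[[-0.4,1.1,88.3],[0,0,0.001]]  -> [358.7, -337.4, 14.0, -7.2]
```

View pics/t6.png

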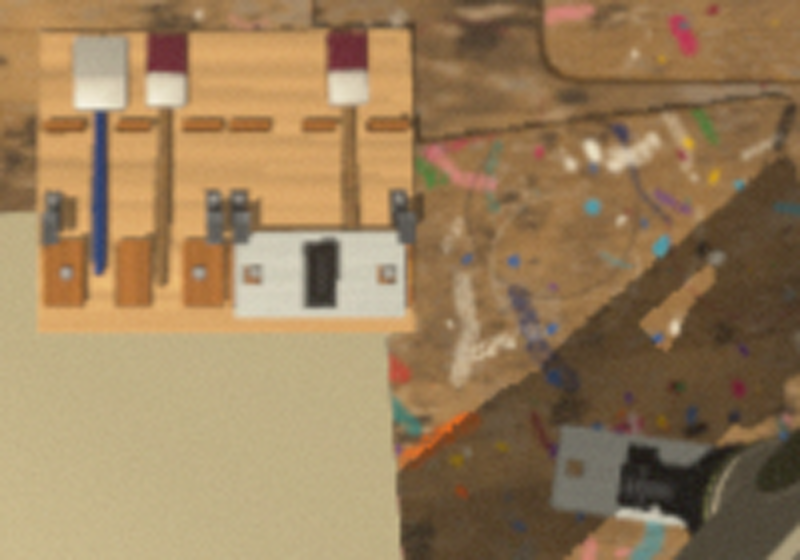

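Call:
jog_arm([
  [[-0.4,1,30],[0,0,0]],
  [[-0.4,1,55],[0,0,0]],
  [[-0.4,1,72],[0,0,0]],
  [[-0.4,1,82],[0,0,0]],
  [[-0.4,1,86],[0,0,0]],
  [[-0.4,1,88],[0,0,0]],
  [[-0.4,1,88],[0,0,0]],
  [[-0.4,1,88],[0,0,0]],
  [[-0.4,1,88],[0,0,0]],
])

```text
time: 34.3
tool_pos: [358.4, -338.8, 15.0]
tcp_rot: [179.9, -0.1, -7.2]
ft_force: [0.3, 0.3, 0.5]
finger_gap: 45.2
grip_force: 0.0
```

Call:
jog_arm([
  [[0,0,0],[0,0,0]],
  [[0,0,0],[0,0,0]],
  [[0,0,0],[0,0,0]],
  [[0,0,0],[0,0,0]],
  [[0,0,0],[0,0,0]],
  [[0,0,0],[0,0,0]],
], grip=0)

```text
time: 34.9
tool_pos: [358.2, -338.6, 14.7]
tcp_rot: [180.0, -0.0, -7.3]
ft_force: [-1.1, 0.8, 5.3]
finger_gap: 12.1
grip_force: 98.3
```

Call:
jog_arm([
  [[0,0,-20],[0,0,0]],
  [[0,0,-50],[0,0,0]],
  [[0,0,-80],[0,0,0]],
  [[0,0,-110],[0,0,0]],
  [[0,0,-130],[0,0,0]],
  [[0,0,-130],[0,0,0]],
  [[0,0,-130],[0,0,0]],
])

```text
time: 35.6
tool_pos: [357.8, -338.1, 143.4]
tcp_rot: [-180.0, 0.0, -7.2]
ft_force: [-0.2, 0.4, -2.2]
finger_gap: 12.2
grip_force: 97.8
```

```bash
python3 seed.py; python3 plan.py 489.5,50.6,130,0.4
```

```text
[357.8, -338.1, 143.4, -7.2]
[[81.6,-402.2,13.4],[0,0,-0.133]]  -> [489.5, 50.6, 130.0, 0.4]
```

Call:
jog_arm([
  [[81.6,-402.2,13],[0,0,-0.133]],
  [[81.6,-402.2,13],[0,0,-0.133]],
  [[81.6,-402.2,13],[0,0,-0.133]],
  [[81.6,-402.2,13],[0,0,-0.133]],
  [[81.6,-402.2,13],[0,0,-0.133]],
  [[81.6,-402.2,13],[0,0,-0.133]],
  [[81.6,-402.2,13],[0,0,-0.133]],
  [[81.6,-402.2,13],[0,0,-0.133]],
  [[81.6,-402.2,13],[0,0,-0.133]],
  [[81.6,-402.2,13],[0,0,-0.133]],
])

```text
time: 36.6
tool_pos: [488.3, 52.2, 128.7]
tcp_rot: [-180.0, 0.2, 0.6]
ft_force: [0.0, -0.9, -2.8]
finger_gap: 12.0
grip_force: 98.3
```

Call:
jog_arm([
  [[0,0,20],[0,0,0]],
  [[0,0,40],[0,0,0]],
  [[0,0,55],[0,0,0]],
  [[0,0,64],[0,0,0]],
  [[0,0,68],[0,0,0]],
  [[0,0,68],[0,0,0]],
  [[0,0,68],[0,0,0]],
  [[0,0,68],[0,0,0]],
])

```text
time: 37.4
tool_pos: [490.4, 50.3, 64.1]
tcp_rot: [180.0, -0.1, 0.4]
ft_force: [0.2, 0.6, -1.8]
finger_gap: 12.0
grip_force: 98.4
```

```bash
python3 seed.py; python3 plan.py 489.5,50.6,56,0.4;  python3 - <<'E'
from h import *
for n in('top','scene'):
    im,d,K,D,T=snap(n); np.savez(n+'4.npz',im=im,d=d,K=K,D=D,T=T)
    if n=='scene': cv2.imwrite('pics/s7.png',cv2.resize(im[165:260,235:375],None,fx=5,fy=5,interpolation=2))
E
```

```text
[490.4, 50.3, 64.1, 0.4]
[[-0.9,-0.3,8.1],[0,0,-0.001]]  -> [489.5, 50.6, 56.0, 0.4]
```

View pics/s7.png

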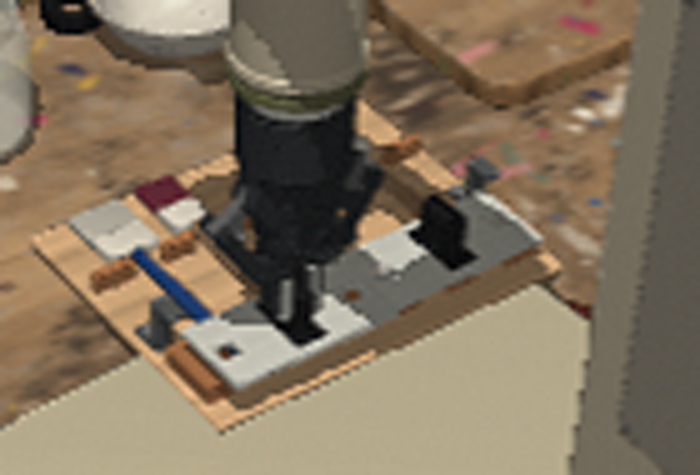

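Call:
jog_arm([
  [[0,-0.6,3],[0,0,0]],
  [[0,-0.6,6],[0,0,0]],
  [[0,-0.6,7.5],[0,0,0]],
  [[0,-0.6,8],[0,0,0]],
  [[0,-0.6,8],[0,0,0]],
])

```text
time: 38.0
tool_pos: [489.6, 51.1, 56.1]
tcp_rot: [180.0, 0.0, 0.4]
ft_force: [-7.0, -0.4, 10.8]
finger_gap: 12.3
grip_force: 100.6
```

Call:
jog_arm([
  [[2,0,-0.3],[0,0,0]],
  [[4,0,-0.3],[0,0,0]],
  [[6,0,-0.3],[0,0,0]],
  [[8,0,-0.3],[0,0,0]],
  [[10,0,-0.3],[0,0,0]],
  [[12,0,-0.3],[0,0,0]],
  [[14,0,-0.3],[0,0,0]],
  [[14,0,-0.3],[0,0,0]],
  [[14,0,-0.3],[0,0,0]],
])

```text
time: 38.9
tool_pos: [503.4, 51.2, 56.1]
tcp_rot: [-180.0, 0.0, 0.4]
ft_force: [-4.8, -0.4, 8.0]
finger_gap: 12.2
grip_force: 99.9
```

Call:
jog_arm([
  [[1,0,0],[0,0,0]],
  [[2,0,0],[0,0,0]],
  [[3,0,0],[0,0,0]],
  [[3,0,0],[0,0,0]],
])

```text
time: 39.3
tool_pos: [506.3, 51.2, 56.0]
tcp_rot: [180.0, 0.1, 0.4]
ft_force: [-5.2, 0.5, 7.2]
finger_gap: 12.2
grip_force: 99.9
```

Call:
jog_arm([
  [[0.5,0,0],[0,0,0]],
  [[1,0,0],[0,0,0]],
  [[1.5,0,0],[0,0,0]],
  [[1.5,0,0],[0,0,0]],
])

```text
time: 39.7
tool_pos: [507.7, 51.2, 55.7]
tcp_rot: [180.0, 0.1, 0.4]
ft_force: [-5.1, 0.6, 5.7]
finger_gap: 12.0
grip_force: 99.5
```

Call:
jog_arm([
  [[0.5,0,0],[0,0,0]],
  [[1,0,0],[0,0,0]],
  [[1,0,0],[0,0,0]],
  [[1,0,0],[0,0,0]],
])

```text
time: 40.1
tool_pos: [509.2, 51.2, 55.3]
tcp_rot: [-180.0, -0.0, 0.4]
ft_force: [0.9, 0.6, -0.6]
finger_gap: 12.2
grip_force: 98.4
```

Call:
jog_arm([
  [[0.5,0,0],[0,0,0]],
  [[0.8,0,0],[0,0,0]],
  [[0.8,0,0],[0,0,0]],
  [[0.8,0,0],[0,0,0]],
])

```text
time: 40.5
tool_pos: [509.9, 51.1, 55.4]
tcp_rot: [-180.0, 0.0, 0.4]
ft_force: [-0.2, 1.0, -2.4]
finger_gap: 12.1
grip_force: 98.4
```

Force gone: holes over the studs. Lower.

Call:
jog_arm([
  [[0.4,0,1],[0,0,0]],
  [[0.4,0,2],[0,0,0]],
  [[0.4,0,2.5],[0,0,0]],
  [[0.4,0,2.5],[0,0,0]],
])

```text
time: 40.9
tool_pos: [510.2, 51.1, 52.8]
tcp_rot: [180.0, 0.0, 0.4]
ft_force: [0.0, -0.6, -1.6]
finger_gap: 12.1
grip_force: 98.4
```

Call:
jog_arm([
  [[0,0,1],[0,0,0]],
  [[0,0,2],[0,0,0]],
  [[0,0,3],[0,0,0]],
  [[0,0,4],[0,0,0]],
  [[0,0,4],[0,0,0]],
])

```text
time: 41.4
tool_pos: [510.2, 51.2, 48.8]
tcp_rot: [-180.0, 0.0, 0.4]
ft_force: [-0.7, 0.0, -2.3]
finger_gap: 12.1
grip_force: 98.3
```

Call:
jog_arm([
  [[0,0,0.7],[0,0,0]],
  [[0,0,1.4],[0,0,0]],
  [[0,0,1.8],[0,0,0]],
  [[0,0,1.8],[0,0,0]],
])

```text
time: 41.8
tool_pos: [510.3, 51.1, 47.2]
tcp_rot: [180.0, 0.0, 0.4]
ft_force: [-0.7, -0.5, 0.3]
finger_gap: 12.3
grip_force: 98.9
```

Call:
jog_arm([
  [[0,0,0.6],[0,0,0]],
  [[0,0,0.6],[0,0,0]],
  [[0,0,0.6],[0,0,0]],
])

```text
time: 42.1
tool_pos: [510.3, 51.1, 47.2]
tcp_rot: [180.0, 0.0, 0.4]
ft_force: [-4.8, -0.6, 7.1]
finger_gap: 12.4
grip_force: 99.8
```

Call:
jog_arm([
  [[0,0,0],[0,0,0]],
  [[0,0,0],[0,0,0]],
  [[0,0,0],[0,0,0]],
  [[0,0,0],[0,0,0]],
  [[0,0,0],[0,0,0]],
], grip=45)

```text
time: 42.6
tool_pos: [510.3, 51.2, 46.5]
tcp_rot: [180.0, 0.0, 0.4]
ft_force: [0.3, -0.0, -0.6]
finger_gap: 44.8
grip_force: 0.0
```

Call:
jog_arm([
  [[0,0,-10],[0,0,0]],
  [[0,0,-30],[0,0,0]],
  [[0,0,-60],[0,0,0]],
  [[0,0,-90],[0,0,0]],
  [[0,0,-120],[0,0,0]],
  [[0,0,-150],[0,0,0]],
  [[0,0,-150],[0,0,0]],
])

```text
time: 43.3
tool_pos: [513.3, 51.2, 202.8]
tcp_rot: [180.0, -0.5, 0.4]
ft_force: [0.3, 0.6, -0.0]
finger_gap: 45.3
grip_force: 0.0
```

Call:
jog_arm([
  [[-60,420,0],[0,0,0]],
  [[-60,420,0],[0,0,0]],
  [[-60,420,0],[0,0,0]],
  [[-60,420,0],[0,0,0]],
  [[-60,420,0],[0,0,0]],
  [[-60,420,0],[0,0,0]],
  [[-60,420,0],[0,0,0]],
  [[-60,420,0],[0,0,0]],
  [[-60,420,0],[0,0,0]],
  [[-60,420,0],[0,0,0]],
])

```text
time: 44.3
tool_pos: [451.6, -372.4, 196.2]
tcp_rot: [180.0, 0.0, 0.1]
ft_force: [0.3, 0.6, -0.9]
finger_gap: 45.2
grip_force: 0.0
```

Run:
```python
from h import *
im,d,K,D,T=snap('top'); s,_,_,_,_=snap('scene')
cv2.imwrite('pics/end.png',np.vstack([cv2.resize(im[150:250,235:375],None,fx=4,fy=4,interpolation=2)[:300+60],cv2.resize(s[175:235,235:375],None,fx=4,fy=4,interpolation=2)]))
C=cloud(d,K,D,T)
for u,v in((268,222),(281,222),(313,222),(338,222)): print(np.median(C[v-1:v+2,u-1:u+2].reshape(-1,3),0).round(1))
```

```text
[514.1  80.4  39.8]
[514.1  41.3  39.9]
[514.8 -55.   37.8]
[ 515.2 -130.1   37.1]
```

View pics/end.png

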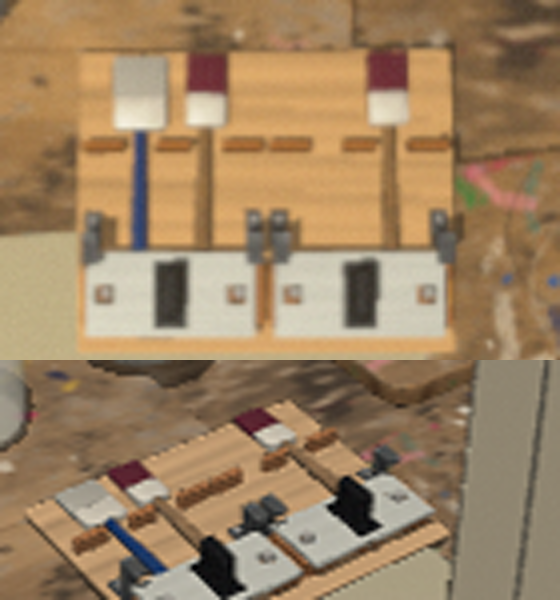

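```bash
python3 -c "
from bench import r
print(r.hand_in())"
```

```text
the job is handed in; nothing more can be done
None
```

The job is handed in, though the hand-in gave no verdict: all three brushes present lie in notches 0, 1 and 3 with bristles pointing away, both keepers sit flush over their studs under the lips, and I did not touch the bottle or the pot.

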